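Drain the airbrush line and hold the gauge on its test nipple

ROBOT

A 6-joint arm with a two-finger parallel gripper is mounted at the origin on the work surface. World frame = base frame: x ahead of the robot, y to its left, z up, the work surface at z = 0. Lengths are in m, angles in rad, forces in N, time in s.
With the tool pointing down it reaches from about 0.35 to 0.975 m from the base axis. Payload 4.9 kg.
Tool frame: the origin (TCP) lies midway between the tips of the shut fingers; the grasp point (between the pads) lies 19 mm behind it; z points along the fingers, y is the line along which they close (so a half turn about z gives the same grasp; the last joint's range is limited). The gripper opens to 85 mm and grips with 20 to 120 N. Pads are 22 mm wide; open, the fingers measure 114 mm over their backs; the gripper's body (76 mm by 85 mm) begins 54 mm behind the grasp point. The pads swing forward as they close: fully open they stand 13 mm farther back than shut.
Start: joints at [-1.429, 0.053, 1.613, -0, 1.476, -0.119], TCP at [0.161, -0.604, 0.231] pointing down, gripper open.
Joint ranges: [-3.01, 3.01], [-1.01, 2.22], [0.06, 2.58], [-1.02, 4.17], [0.09, 2.62], [-3.14, 3.14]. Speed limits (rad/s): [2.57, 2.57, 3.14, 3.14, 3.14, 3.14].

INTERFACE

Orientations are given as a unit quaternion [w, x, y, z].
In Python, from plant import state, grab_frame, camera_info, job_done, spot_in, masks_of, pinpoint gives the robot as it stands.
- The arm moves only by the shell command python3 -m handwheel 'ROWS' [OPENING]. ROWS is JSON, a list that holds one entry, the list of rows, each a list of 6 numbers: the shift along the world's x, y, z in m, then the turn, a rotation vector about the world's x, y, z in degrees. In form: [[[tx, ty, tz, ax, ay, az], ...]]. A call has 1 to 20 rows; each row shifts and turns the commanded pose from where the row before left it; what a row does not reach is not made up. A row lasts 1/12 s, in which the tool goes at most 41.7 mm and 7.16 degrees, less where a joint would pass 70% of its speed; a pose out of reach is approached as far as the arm can. A call is refused whole if a number of a shift passes 0.0417 or a number of a turn 7.16, either way. A call with a gripper value outside its range is refused whole. OPENING is the opening, from 0 (shut) to 1 (fully open), set as the call begins (- or left out, the last holds). The fingers move at their own pace and stop on an object; the grip force is fixed at half the most. Time passes only in rows, so rows that do not move let the fingers close. It gives the time, the measured TCP pose, the force, the opening and the grip force at its end, in the units of the state.
- state(): the state, without advancing time (a new reading comes with each control period).
- grab_frame(name): name is "side" or "top"; returns (picture, depth): 400x640x3 uint8, blue, green, red; 400x640 float32, m along the optical axis (not along the pixel's ray), 0 where there is no reading.
- camera_info(name): a dict with "fx", "fy", "cx", "cy" (pixels), "T" (4x4, takes a point from camera to world coordinates). Camera axes: x right, y up, looking along -z (the intrinsics and any distortion apply to the point x, -y, -z); pixel columns grow to the right and rows downward; lengths in m; the calibration is good to about 2 mm. A picture is of the moment at which its call begins. camera_info takes no time and is no camera call.
- job_done(): hands the job in; it is judged then, once.
Trained networks look in the newest picture that a camera, given by its name, has taken for a name from the list of things; names that differ only in an ending like _2 or _b are one class to them, and where a whole thing is asked for, a point or a joint stands for the part that bears it (a point fixed in the world has none). Each returns a list of dicts, best first, with "conf" (0 to 1); they miss things now and then, are a little off and sometimes report something else, mostly with a low value. They report only what shows in the picture. A call takes as long as a camera call. They do not tell look-alikes from the thing itself.
- spot_in(camera, thing): "box" ([left, top, width, height] in pixels, round what is visible of it).
- masks_of(camera, thing): "region" (400x640 bool, what is visible of it) and "box" ([left, top, width, height] in pixels, round what is visible of it).
- pinpoint(camera, thing): "position" ([column, row] in pixels: a listed point, or the origin of a listed thing).
The state is a dict: "time": time; "joint_pos": joint angles; "joint_vel": joint speeds; "joint_efforts": joint torques, N m; "tool_pos": TCP position; "tool_rot": TCP orientation; "contact_force": force on the tool from outside, world axes, zero at the start; "ft_torque": the same for the moment, N m; "gripper_width": opening from 0.0 (shut) to 1.0 (fully open); "grasp_force": force on a finger pad.
Only numpy, scipy, OpenCV 4.12 (cv2) and the standard library are available. Lean on these libraries where they do the work, as an engineer would, in place of code of your own. Each camera call takes 0.05 s, during which the arm holds its last target. There are 200 camera calls.

TASK

At the painting corner, check the airbrush air line: first press the black drain plunger on the moisture trap down to its stop with the empty gripper, keep it there a moment, and let it spring back up. Then lift the hand pressure gauge (the tool with the dial) out of its rest and press its coupler squarely onto the slanting steel nipple until the nipple snaps fully home. Finish while still gripping the gauge and holding it pressed square against the nipple's spring; leave everything else on the table where it is.

Things in the scene. Friction and masses are not known exactly. Their poses are not given: they have to be found in the camera images.
- plunger_top (a point): centre of the top face of the drain plunger: a black round push head, 38 diameter, 10 thick, on a thin steel stem over a round aluminium moisture trap (60 diameter, 80 x 80 steel foot, fixed to the table). The face is level, 112 above the table when up; z is up.
- plunger (a joint): travel of the drain plunger in m: 0 up, grows as it is pressed straight down, 0.012 at its stop. Its spring resists with 5 N at the start and 11 N at the stop and lifts it again when let go.
- nipple_tip (a point): centre of the domed tip of the steel test nipple: head 12 diameter, standing 30 out of a dark round boss on the slanting top of an aluminium block (62 x 64, 100 x 90 steel foot, fixed to the table). z points outward along the nipple, leaning 25 degrees from vertical, roughly towards the robot; y is level. Tip about 96 above the table when out; it moves in with the nipple.
- nipple (a joint): how far the nipple is pushed in along its own axis, in m: 0 out, 0.010 at its stop. Its over-centre spring resists with 12 to 14 N over the first 3 mm, then snaps: the resistance falls with travel to about 5 N at the stop. Fully home is past 0.008; it springs out again if let go.
- gauge_grip (a point): middle (half-way up) of the grip of the hand pressure gauge: black, square, 26 x 26, 46 tall, flat sides across x and y; z up along the tool, away from its coupler. Under the grip is a round shoulder, 37 diameter, its top 23 below this point. A round dial, 40 diameter, sticks out 55 towards -x, its top 16 below this point, so grip across y. Mass about 250 g.
- gauge_mouth (a point): centre of the open mouth of the gauge's steel coupler (30 diameter), 73 below gauge_grip along the tool; same axes, z into the tool. The socket is 16 deep: first a funnel, 20 wide, 5 deep, then a bore 16 wide with a flat floor that pushes the nipple tip.
- rest: grey block, 85 x 85, 24 high, fixed to the table; origin at the centre of its underside. The gauge starts upright in its round hole (35 diameter, 14 deep), 10 above the table.
- pot_a: bystander: clear paint pot with white cap, diameter 32, height 42; origin at the centre of its underside
- pot_b: bystander: a second clear paint pot, same size; origin at the centre of its underside
- figure: bystander: grey game figure on a round base, base diameter 30, height 42; origin at the centre of its underside
- tokens: bystander: round stack of wooden tokens, diameter 36, height 20; origin at the centre of its underside
- deckbox: bystander: brown cardboard deck box, 45 x 70 x 95 tall; origin at the centre of its underside
- nozzle: bystander: blow-off nozzle standing upright, black square handle like that of the gauge but no dial, thin tube on top, diameter 32, height 90; origin at the centre of its underside
- brush: bystander: paint brush lying on the table, 170 long; origin under its middle
Things that resemble listed ones, but are neither listed nor needed, are in the scene too. Leave any turquoise look-alike of the part that bears nipple_tip alone. What is shaped like the part that bears gauge_grip but blue is not meant.

How it is judged:
By the outcome, as a careful person would: the job done as asked, in the order asked, and still so for the second after the job is handed in, while the arm keeps its last pose, push and grip.
It also fails if it takes over 54 s, if anything falls off the work surface, if the arm or the gripper's body presses on something with over 40 N, if the wrist force passes 120 N, or if a joint passes its speed limit or range.

## Working session

There is one attempt and no reset: what is moved stays moved. The work goes in short steps, Python scripts to look and compute and a shell command to move; the robot and the scene stay as the last step left them, time stands still between calls to the robot, and variables do not carry over. Pictures are saved under pics/ and viewed, at most 10 in all, crops included, and the job is handed in when it is done.

```bash
mkdir -p pics
cat > h.py <<'E'
import numpy as np, cv2
from plant import *
def ray(cam,px):
    c=camera_info(cam);T=np.array(c["T"])
    d=np.array([(px[0]-c["cx"])/c["fx"],-(px[1]-c["cy"])/c["fy"],-1.])
    return T[:3,3],T[:3,:3]@d
def atz(cam,px,z):
    o,d=ray(cam,px);return o+d*(z-o[2])/d[2]
def cloud(cam,D):
    c=camera_info(cam);T=np.array(c["T"]);v,u=np.mgrid[:400,:640]
    P=np.stack([(u-c["cx"])/c["fx"]*D,-(v-c["cy"])/c["fy"]*D,-D],-1)
    return P@T[:3,:3].T+T[:3,3]
def proj(cam,p):
    c=camera_info(cam);T=np.array(c["T"]);q=T[:3,:3].T@(np.array(p)-T[:3,3])
    return np.array([c["cx"]+c["fx"]*q[0]/-q[2],c["cy"]-c["fy"]*q[1]/-q[2]])
E
cat > a.py <<'E'
from h import *
np.set_printoptions(precision=4,suppress=True)
for cam in("top","side"):
    im,D=grab_frame(cam);cv2.imwrite(f"pics/{cam}0.png",im);np.save(f"{cam}0.npy",D)
    P=cloud(cam,D);i=camera_info(cam);print(cam,{k:i[k] for k in i if k!="T"},np.array(i["T"])[:3,3],-np.array(i["T"])[:3,2])
    for t,z in(("plunger_top",.112),("nipple_tip",.096),("gauge_grip",.093),("gauge_mouth",.02),("rest",0),("nozzle",0),("deckbox",0)):
        for r in pinpoint(cam,t)[:3]:
            p=r["position"];a=np.clip(np.round(p).astype(int),0,[639,399]);print(t,round(r["conf"],2),np.round(p,1),"atz",atz(cam,p,z),"depth",P[a[1],a[0]])
E
python3 a.py
```

```text
top {'fx': 493.4791811749142, 'fy': 493.4791811749142, 'cx': 315.9916176922447, 'cy': 194.67029881176458} [ 0.4049 -0.0223  1.1092] [ 0.1542 -0.0222 -0.9878]
plunger_top 0.65 [185.3 217.8] atz [0.5125 0.2192 0.112 ] depth [0.5121 0.2198 0.1121]
plunger_top 0.33 [192.3 127.5] atz [0.701  0.2124 0.112 ] depth [0.7068 0.2184 0.0888]
nipple_tip 0.54 [403.5 295. ] atz [ 0.3584 -0.2221  0.096 ] depth [ 0.3584 -0.2227  0.0978]
nipple_tip 0.49 [292.6 205.5] atz [0.5403 0.0033 0.096 ] depth [0.5434 0.0033 0.0649]
gauge_grip 0.76 [418.2 201.5] atz [ 0.5499 -0.2588  0.093 ] depth [ 0.5475 -0.2562  0.1025]
gauge_grip 0.56 [448.5 257.1] atz [ 0.4346 -0.3177  0.093 ] depth [ 0.4347 -0.3156  0.0969]
gauge_mouth 0.76 [409.  205.7] atz [ 0.5507 -0.2548  0.02  ] depth [ 0.5445 -0.2459  0.0617]
gauge_mouth 0.56 [442.8 259.6] atz [ 0.4312 -0.3261  0.02  ] depth [ 0.4292 -0.3126  0.0699]
rest 0.66 [408.9 206.9] atz [ 0.5507 -0.2588  0.    ] depth [ 0.5436 -0.2479  0.0522]
nozzle 0.59 [376.1 126.9] atz [ 0.7385 -0.1875  0.    ] depth [ 0.731  -0.1836  0.0241]
deckbox 0.94 [196.8 128.3] atz [0.7325 0.2283 
[... 475 characters left out ...]
.91 [402.8 155.8] atz [ 0.4346 -0.2957  0.093 ] depth [ 0.4375 -0.3131  0.0839]
gauge_grip 0.59 [356.9 154.3] atz [ 0.5527 -0.2508  0.093 ] depth [ 0.5531 -0.2527  0.093 ]
gauge_mouth 0.92 [358.3 177.6] atz [ 0.5447 -0.2527  0.02  ] depth [ 0.5422 -0.2422  0.0246]
gauge_mouth 0.81 [401.2 180.4] atz [ 0.429  -0.2885  0.02  ] depth [ 0.4348 -0.3143  0.0066]
rest 0.95 [351.9 181.2] atz [ 0.5652 -0.2589  0.    ] depth [ 0.5521 -0.2199  0.0241]
rest 0.15 [327.8 200.6] atz [ 0.5883 -0.1324  0.    ] depth [ 0.5825 -0.1194  0.0078]
nozzle 0.65 [285.4 178.8] atz [ 0.7464 -0.1905  0.    ] depth [ 0.7375 -0.1715  0.0112]
deckbox 0.98 [199.9 267.5] atz [0.7361 0.2337 0.    ] depth [0.7198 0.2517 0.0186]
```

```bash
python3 -c "
import cv2
a=cv2.imread('pics/top0.png');b=cv2.imread('pics/side0.png')
cv2.imwrite('pics/t1.png',cv2.resize(a[50:350,120:520],None,fx=2,fy=2,interpolation=2));cv2.imwrite('pics/s1.png',cv2.resize(b[90:330,160:480],None,fx=2.5,fy=2.5,interpolation=2))"
```

```text
(no output)
```

View pics/t1.png

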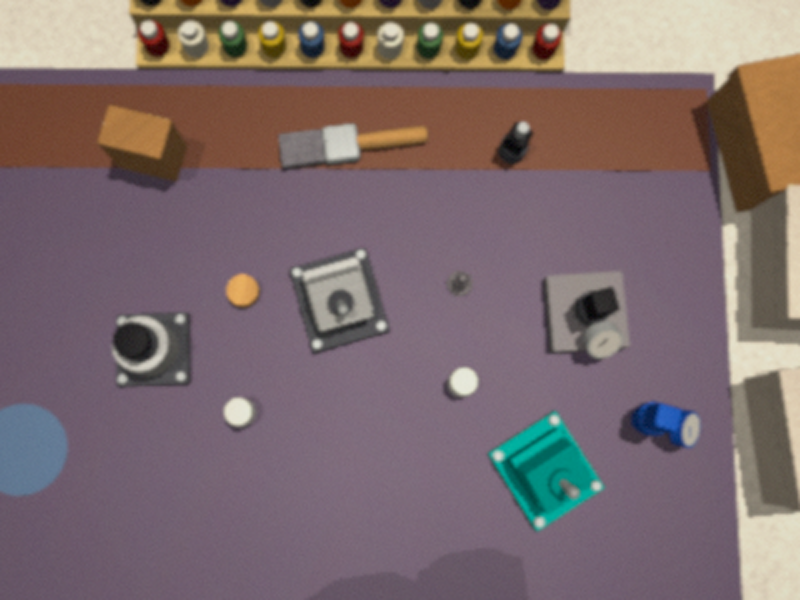

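View pics/s1.png

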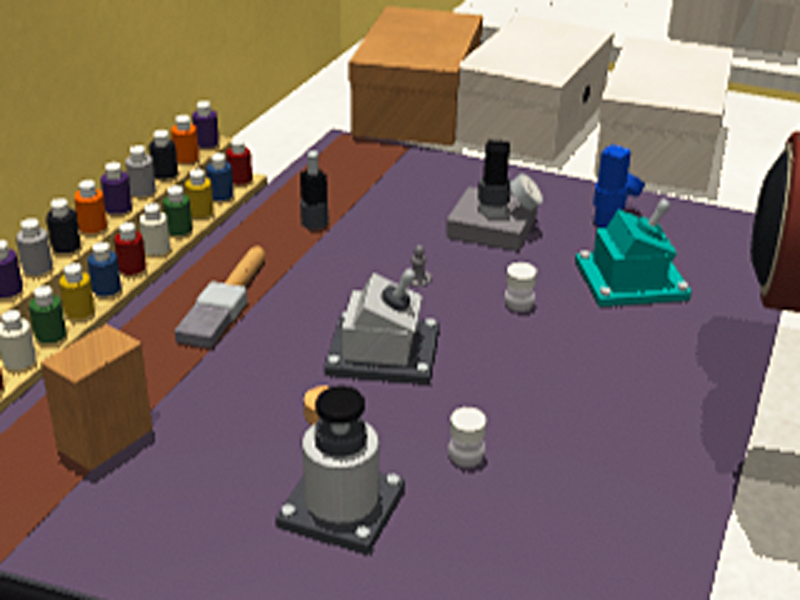

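The top view shows the plunger at about (188,221), the aluminium nipple block at (291,201), and the grey-dialled gauge in its rest at (420,202). The turquoise block and the blue gauge are the decoys. Next I refine these positions with depth.

```bash
cat > b.py <<'E'
from h import *
np.set_printoptions(precision=4,suppress=True)
for cam in("top","side"):
    D=np.load(f"{cam}0.npy");P=cloud(cam,D);im=cv2.imread(f"pics/{cam}0.png").astype(int)
    def sel(c,r,z0,z1,extra=True):
        return (np.hypot(P[...,0]-c[0],P[...,1]-c[1])<r)&(P[...,2]>z0)&(P[...,2]<z1)&(D>0)&extra
    m=sel((.515,.216),.035,.106,.118);q=P[m];(c,r)=cv2.minEnclosingCircle(q[:,:2].astype(np.float32));print(cam,"plunger",m.sum(),q.mean(0),np.median(q[:,2]),c,r)
    # gauge grip top
    m=sel((.55,-.255),.03,.099,.115);q=P[m];print("griptop",m.sum(),q.mean(0),np.median(q[:,2]),cv2.minAreaRect(q[:,:2].astype(np.float32)))
    m=sel((.55,-.255),.08,.03,.099)&(im.min(2)>90);q=P[m];print("dial/bright",m.sum(),q.mean(0),q.min(0),q.max(0))
    m=sel((.55,-.255),.07,.018,.03);q=P[m];print("rest",cv2.minAreaRect(q[:,:2].astype(np.float32)))
    m=sel((.545,0),.09,.005,.02);q=P[m];print("foot",m.sum(),cv2.minAreaRect(q[:,:2].astype(np.float32)))
    m=sel((.56,0),.06,.035,.09);q=P[m];best=None
    rng=np.random.default_rng(0)
    for _ in range(800):
        a,b,c=q[rng.choice(len(q),3,False)];n=np.cross(b-a,c-a)
        if np.linalg.norm(n)<1e-6: continue
        n/=np.linalg.norm(n)*np.sign(n[2]) or 1
        if not .8<n[2]<.97: continue
        k=abs((q-a)@n)<.003
        if best is None or k.sum()>best.sum(): best=k
    s=q[best];n=np.linalg.svd(s-s.mean(0),full_matrices=False)[2][2];n*=np.sign(n[2]);print("plane",len(s),len(q),s.mean(0),n,"tilt",np.degrees(np.arccos(n[2])),"az",np.degrees(np.arctan2(n[1],n[0])))
    d=(q-s.mean(0))@n;h=q[d>.016];print("nipple pts",len(h),h.mean(0) if len(h) else 0, d.max())
    for p in h[np.argsort(-((h-s.mean(0))@n))][:6]:print(p)
E
python3 b.py
python3 - <<'E'
import cv2
a=cv2.imread('pics/top0.png');b=cv2.imread('pics/side0.png')
f=lambda i:cv2.resize(i,(400,400),interpolation=cv2.INTER_CUBIC)
import numpy as np
cv2.imwrite('pics/z.png',np.vstack([np.hstack([cv2.resize(x,(400,300),interpolation=2) for x in r]) for r in ((a[170:230,250:330],a[170:230,385:465]),(b[185:245,285:365],b[135:195,325:405]))]))
E
```

```text
top plunger 275 [0.509 0.22  0.112] 0.11194421615101979 (0.5095883011817932, 0.22054414451122284) 0.019409943372011185
griptop 156 [ 0.5511 -0.2623  0.1054] 0.1053754851332408 ((0.5516389012336731, -0.2627577781677246), (0.025825142860412598, 0.026350833475589752), 13.850926399230957)
dial/bright 271 [ 0.5177 -0.2712  0.0571] [ 0.4986 -0.2927  0.0375] [ 0.5687 -0.2489  0.0706]
rest ((0.5520076751708984, -0.2632319927215576), (0.08496071398258209, 0.08692802488803864), 3.7553107738494873)
foot 928 ((0.5460532903671265, -0.004331082105636597), (0.16483089327812195, 0.16969892382621765), 80.54137420654297)
plane 488 875 [0.5575 0.0117 0.0626] [-0.4065 -0.1234  0.9053] tilt 25.137743809602252 az -163.10704788864822
nipple pts 4 [0.5519 0.0103 0.0807] 0.021229485109171605
[0.5516 0.0071 0.0828]
[0.5496 0.0134 0.0813]
[0.5521 0.0114 0.0791]
[0.5541 0.0093 0.0798]
side plunger 231 [0.5097 0.2226 0.1114] 0.11173300912836204 (0.5100675821304321, 0.22010158002376556) 0.019276343286037445
griptop 56 [ 0.5516 -0.2593  0.1045] 0.10530391122147104 ((0.5519838333129883, -0.2611064016819), (0.026946911588311195, 0.02374231442809105), 25.32765007019043)
dial/bright 110 [ 0.5215 -0.2664  0.0559] [ 0.4995 -0.2934  0.03  ] [ 0.5715 -0.2509  0.0865]
rest ((0.5539578795433044, -0.26200807094573975), (0.08722968399524689, 0.08753738552331924), 2.8276233673095703)
foot 569 ((0.5671212077140808, 0.014593161642551422), (0.09980156272649765, 0.09291844069957733), 16.487993240356445)
plane 254 672 [0.5574 0.0175 0.0623] [-0.4245 -0.1035  0.8995] tilt 25.906706451716662 az -166.29804785056766
nipple pts 19 [0.5475 0.0103 0.084 ] 0.03299234217677794
[0.5396 0.0073 0.0894]
[0.5457 0.0107 0.0898]
[0.5429 0.0114 0.0882]
[0.5415 0.0087 0.087 ]
[0.545  0.0122 0.088 ]
[0.5501 0.0122 0.0895]
```

View pics/z.png

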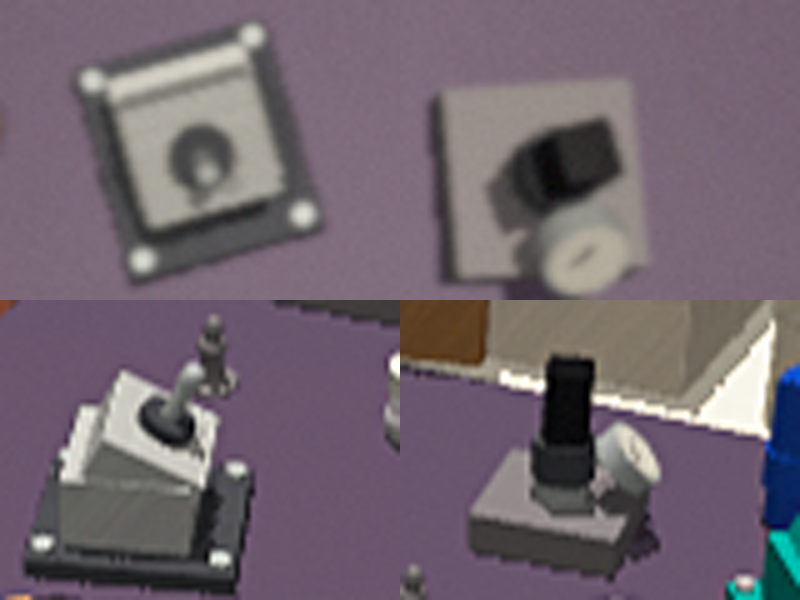

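Plunger: both views agree on (0.510, 0.220), top at 0.112. I'll triangulate the nipple tip and gauge yaw, and check the start orientation.

```bash
cat > c.py <<'E'
from h import *
from scipy.spatial.transform import Rotation as R
from scipy.optimize import least_squares
np.set_printoptions(precision=4,suppress=True)
s=state();q=s["tool_rot"];print(s["time"],s["tool_pos"],R.from_quat(np.roll(q,-1)).as_matrix(),s["contact_force"],s["gripper_width"])
for a,b in (((291.4,203),(323,199)),((292.6,205.5),(325.5,197.6)),((292,204.5),(323.5,198))):
    o1,d1=ray("top",a);o2,d2=ray("side",b);t=np.linalg.lstsq(np.c_[d1,-d2],o2-o1,rcond=None)[0];print("tip",(o1+d1*t[0]+o2+d2*t[1])/2,np.linalg.norm(o1+d1*t[0]-o2-d2*t[1]))
# foot screws, top view
for p in ((250+92/5,170+80/5),(250+254/5,170+35/5),(250+143/5,170+260/5),(250+302/5,170+213/5)):print("screw",atz("top",p,.013))
# dial face centre & grip
D=np.load("top0.npy");P=cloud("top",D)
p=(385+187/5,170+257/5);print("dial",P[round(p[1]),round(p[0])],atz("top",p,.055),atz("top",p,.05))
E
python3 c.py
```

```text
0.8 [ 0.1612 -0.6039  0.2313] [[ 0.9662  0.2579  0.    ]
 [ 0.2579 -0.9662 -0.0001]
 [ 0.      0.0001 -1.    ]] [ 0.461  -0.2908  0.9022] 1.0011120607258697
tip [0.5455 0.0058 0.0952] 0.00026340716811635147
tip [0.54   0.0033 0.099 ] 0.0003295492405148973
tip [0.5433 0.0049 0.0977] 0.0023583114379496675
screw [0.5955 0.0602 0.013 ]
screw [ 0.6164 -0.0126  0.013 ]
screw [0.5142 0.0363 0.013 ]
screw [ 0.5355 -0.0344  0.013 ]
dial [ 0.513  -0.2749  0.0536] [ 0.512  -0.2754  0.055 ] [ 0.5125 -0.2766  0.05  ]
```

```bash
python3 -m handwheel '[[[0.0145,0.0343,0,0,0,0],[0.0145,0.0343,0,0,0,0],[0.0145,0.0343,0,0,0,0],[0.0145,0.0343,0,0,0,0],[0.0145,0.0343,0,0,0,0],[0.0145,0.0343,0,0,0,0],[0.0145,0.0343,0,0,0,0],[0.0145,0.0343,0,0,0,0],[0.0145,0.0343,0,0,0,0],[0.0145,0.0343,0,0,0,0],[0.0145,0.0343,0,0,0,0],[0.0145,0.0343,0,0,0,0],[0.0145,0.0343,0,0,0,0],[0.0145,0.0343,0,0,0,0],[0.0145,0.0343,0,0,0,0],[0.0145,0.0343,0,0,0,0],[0.0145,0.0343,0,0,0,0],[0.0145,0.0343,0,0,0,0],[0.0145,0.0343,0,0,0,0],[0.0145,0.0343,0,0,0,0]]]' 0
```

```text
time: 2.47
tool_pos: [0.4515, 0.0842, 0.2317]
tool_rot: [0.0, 0.991, 0.13, 0.001]
contact_force: [0.4, -0.5, 0.4]
gripper_width: 0.005
grasp_force: 0.0
```

```bash
python3 -m handwheel '[[[0.0146,0.034,0,0,0,0],[0.0146,0.034,0,0,0,0],[0.0146,0.034,0,0,0,0],[0.0147,0.034,0,0,0,0],[0,0,-0.027,0,0,0],[0,0,-0.027,0,0,0],[0,0,-0.027,0,0,0],[0,0,-0.025,0,0,0],[0,0,0,0,0,0],[0,0,0,0,0,0]]]'
```

```text
time: 3.3
tool_pos: [0.5085, 0.2179, 0.124]
tool_rot: [0.0, 0.992, 0.13, -0.002]
contact_force: [0.5, -0.7, 0.8]
gripper_width: -0.001
grasp_force: 0.0
```

```bash
cat > d.py <<'E'
from h import *
np.set_printoptions(precision=4,suppress=True)
D=np.load("top0.npy");P=cloud("top",D);im=cv2.imread("pics/top0.png").astype(int)
m=(np.hypot(P[...,0]-.551,P[...,1]+.262)<.025)&(P[...,2]>.1)&(P[...,2]<.112)
q=P[m][:,:2]
# square orientation: fit rotated 26mm square by maximal inliers over angle (4-fold moment) + extents
for a in range(0,45,5):
    t=np.radians(a);u=q@np.array([[np.cos(t),-np.sin(t)],[np.sin(t),np.cos(t)]]);e=np.percentile(u,97,0)-np.percentile(u,3,0);print(a,e,e.prod()*1e6,end=" | ")
z=(q-q.mean(0))@[1,1j];print("\nmoment ang",np.degrees(np.angle(-(z**4).mean()))/4)
E
python3 d.py
```

```text
0 [0.0251 0.0251] 631.0255298899515 | 5 [0.0247 0.0246] 606.6369563866774 | 10 [0.0245 0.0243] 596.8608406476221 | 15 [0.0244 0.0245] 597.8521341414627 | 20 [0.0241 0.0249] 601.801050020703 | 25 [0.0248 0.0254] 628.6502461498967 | 30 [0.0252 0.0261] 656.8251990356164 | 35 [0.026  0.0266] 691.2306873644242 | 40 [0.0264 0.0272] 718.2727497702804 | 
moment ang 14.374155087505127
```

```bash
python3 -m handwheel '[[[0.001,0.002,-0.006,0,0,0],[0,0,-0.006,0,0,0],[0,0,-0.004,0,0,0],[0,0,-0.004,0,0,0],[0,0,-0.003,0,0,0],[0,0,-0.001,0,0,0],[0,0,0,0,0,0]]]'
```

```text
time: 3.88
tool_pos: [0.5121, 0.2206, 0.1038]
tool_rot: [-0.0, 0.992, 0.13, 0.002]
contact_force: [-2.6, -0.4, 8.5]
gripper_width: 0.001
grasp_force: 4.3
```

```bash
python3 -m handwheel '[[[0,0,-0.002,0,0,0],[0,0,-0.001,0,0,0],[0,0,-0.001,0,0,0],[0,0,-0.001,0,0,0],[0,0,0,0,0,0],[0,0,0,0,0,0]]]'
```

```text
time: 4.38
tool_pos: [0.5121, 0.2206, 0.1]
tool_rot: [-0.0, 0.992, 0.13, 0.001]
contact_force: [-5.0, -1.0, 12.8]
gripper_width: -0.001
grasp_force: 6.4
```

```bash
python3 -m handwheel '[[[-0.001,0,-0.002,0,0,0],[0,0,-0.002,0,0,0],[0,0,-0.002,0,0,0],[0,0,0,0,0,0],[0,0,0,0,0,0],[0,0,0,0,0,0],[0,0,0,0,0,0],[0,0,0,0,0,0],[0,0,0,0,0,0]]]'
```

```text
time: 5.13
tool_pos: [0.5124, 0.2207, 0.0997]
tool_rot: [0.0, 0.991, 0.13, 0.002]
contact_force: [-15.8, -5.8, 38.0]
gripper_width: -0.0
grasp_force: 18.9
```

```bash
python3 -m handwheel '[[[0,0,0.006,0,0,0],[0,0,0.01,0,0,0],[0,0,0.02,0,0,0],[0,0,0.035,0,0,0],[0,0,0.035,0,0,0],[0.0031,-0.0371,0,0,0,0],[0.0031,-0.0371,0,0,0,0],[0.0031,-0.0371,0,0,0,0],[0.0031,-0.0371,0,0,0,0],[0.0031,-0.0371,0,0,0,0],[0.0031,-0.0371,0,0,0,0],[0.0031,-0.0371,0,0,0,0],[0.0031,-0.0371,0,0,0,0],[0.0031,-0.0371,0,0,0,0],[0.0031,-0.0371,0,0,0,0],[0.0031,-0.0371,0,0,0,0],[0.0031,-0.0371,0,0,0,0],[0.0031,-0.0371,0,0,0,0],[0,0,0,0,0,0]]]'
```

```text
time: 6.72
tool_pos: [0.5498, -0.2681, 0.1967]
tool_rot: [0.002, 0.992, 0.127, 0.0]
contact_force: [-0.5, 0.8, -0.1]
gripper_width: 0.002
grasp_force: 0.0
```

Run:
```python
from h import *
np.set_printoptions(precision=4,suppress=True)
for cam in("top","side"):
    im,D=grab_frame(cam);P=cloud(cam,D)
    m=(np.hypot(P[...,0]-.51,P[...,1]-.22)<.019)&(P[...,2]>.09);print(cam,m.sum(),np.median(P[m],0))
s=state();print(s["tool_pos"],s["time"])
```

```text
top 272 [0.5098 0.2195 0.1121]
side 248 [0.5088 0.2242 0.1117]
[ 0.5498 -0.2634  0.1963] 6.8167
```

The plunger is back up. Next: open and descend over the grip.

```bash
python3 -m handwheel '[[[0.002,0.001,0,0,0,0],[0,0,0,0,0,0],[0,0,0,0,0,0],[0,0,0,0,0,0],[0,0,0,0,0,0],[0,0,-0.025,0,0,0],[0,0,-0.025,0,0,0],[0,0,-0.025,0,0,0],[0,0,-0.025,0,0,0],[0,0,-0.02,0,0,0],[0,0,-0.007,0,0,0],[0,0,0,0,0,0],[0,0,0,0,0,0]]]' 1
```

```text
time: 7.9
tool_pos: [0.5523, -0.2611, 0.0699]
tool_rot: [0.0, 0.991, 0.13, 0.0]
contact_force: [0.8, 1.1, 0.4]
gripper_width: 0.996
grasp_force: 0.0
```

```bash
python3 -m handwheel '[[[0,0,0,0,0,0],[0,0,0,0,0,0],[0,0,0,0,0,0],[0,0,0,0,0,0],[0,0,0,0,0,0],[0,0,0,0,0,0],[0,0,0,0,0,0],[0,0,0,0,0,0],[0,0,0,0,0,0],[0,0,0,0,0,0]]]' 0
```

```text
time: 8.73
tool_pos: [0.5524, -0.2618, 0.07]
tool_rot: [0.001, 0.992, 0.13, 0.0]
contact_force: [1.4, -1.3, 3.2]
gripper_width: 0.293
grasp_force: 61.4
```

```bash
python3 -m handwheel '[[[0,0,0.01,0,0,0],[0,0,0.02,0,0,0],[0,0,0.03,0,0,0],[0,0,0.03,0,0,0],[0,0,0.03,0,0,0],[0,0,0.03,0,0,0],[-0.0065,0.032,-0.002,0,0,0],[-0.0065,0.032,-0.002,1.36,-4.81,0],[-0.0065,0.032,-0.002,1.36,-4.81,0],[-0.0065,0.032,-0.002,1.36,-4.81,0],[-0.0065,0.032,-0.002,1.36,-4.81,0],[-0.0065,0.032,-0.002,1.36,-4.81,0],[-0.0065,0.032,-0.002,0,0,0],[-0.0065,0.032,-0.002,0,0,0],[0,0,0,0,0,0],[0,0,0,0,0,0],[0,0,0,0,0,0]]]'
```

```text
time: 10.15
tool_pos: [0.4992, -0.0048, 0.2021]
tool_rot: [-0.032, 0.968, 0.127, 0.213]
contact_force: [0.3, -0.7, -2.5]
gripper_width: 0.298
grasp_force: 61.3
```

```bash
cat > e.py <<'E'
from h import *
import sys
from scipy.spatial.transform import Rotation as R
np.set_printoptions(precision=4,suppress=True)
s=state();M=R.from_quat(np.roll(s["tool_rot"],-1)).as_matrix();p=np.array(s["tool_pos"]);print(s["time"],p,"\n",M,s["contact_force"],s["gripper_width"])
az=np.radians(195.8);n=np.array([np.sin(np.radians(25))*np.cos(az),np.sin(np.radians(25))*np.sin(az),np.cos(np.radians(25))])
print("n",n,"angle err",np.degrees(np.arccos(-M[:,2]@n)),"mouth pred",p+.06*M[:,2])
out=[]
for cam in("top","side"):
    im,D=grab_frame(cam);np.save("D_"+cam,D);cv2.imwrite(f"pics/{cam}_{sys.argv[1]}.png",im)
    c=proj(cam,[.52,0,.13]).astype(int);x,y=c-[40,45];out.append(cv2.resize(im[y:y+90,x:x+80],(400,450),interpolation=2));print(cam,"crop",x,y)
    for t in("gauge_mouth","nipple_tip","gauge_grip"):
        for r in pinpoint(cam,t)[:2]:print(cam,t,round(r["conf"],2),np.round(r["position"],1),end=";")
    print("\npred px mouth",proj(cam,p+.06*M[:,2]),"tip",proj(cam,[.543,.005,.096]))
cv2.imwrite(f"pics/z_{sys.argv[1]}.png",np.hstack(out))
E
python3 e.py 1
```

```text
10.15 [ 0.4992 -0.0048  0.2021] 
 [[ 0.8769  0.2601  0.4043]
 [ 0.2329 -0.9656  0.1159]
 [ 0.4205 -0.0074 -0.9072]] [ 0.3265 -0.6627 -2.5135] 0.2980273672648151
n [-0.4067 -0.1151  0.9063] angle err 0.15113886575740387 mouth pred [0.5235 0.0022 0.1477]
top crop 253 168
top gauge_mouth 0.65 [291.2 212.9];top gauge_mouth 0.61 [439.7 257.8];top nipple_tip 0.61 [292.8 204. ];top nipple_tip 0.52 [406.3 298.2];top gauge_grip 0.73 [450.6 257. ];
pred px mouth [292.4834 210.5078] tip [291.8093 204.199 ]
side crop 294 142
side gauge_mouth 0.9 [333.4 179.4];side gauge_mouth 0.64 [402.2 181.5];side nipple_tip 0.47 [347.2 270.9];side nipple_tip 0.44 [322.8 196.3];side gauge_grip 0.93 [402.9 156.9];side gauge_grip 0.87 [347.5 152.7];
pred px mouth [333.0489 180.5479] tip [324.0824 198.7742]
```

View pics/z_1.png

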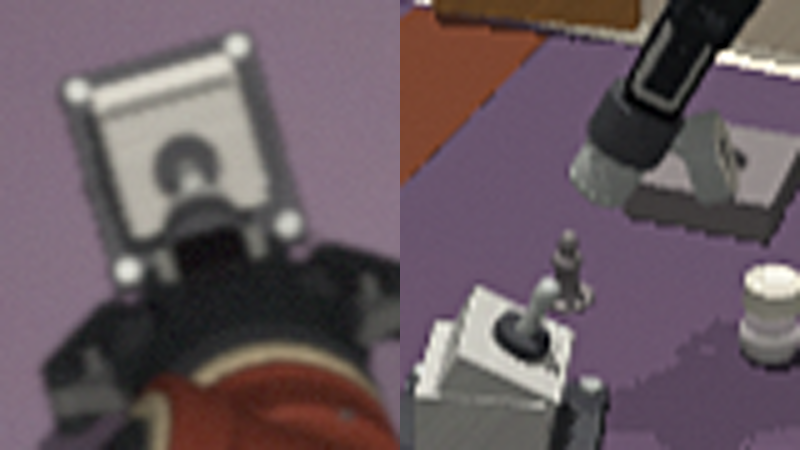

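Prediction and picture agree within about 1 px: mouth near (335,180) and tip near (323,199) in the side view. I'll approach along the axis to about 10 mm and look again.

```bash
python3 -m handwheel '[[[0.0039,0.0004,-0.0107,0,0,0],[0.0039,0.0004,-0.0107,0,0,0],[0.0038,0.0004,-0.0107,0,0,0],[0.0038,0.0005,-0.0107,0,0,0],[0,0,0,0,0,0],[0,0,0,0,0,0],[0,0,0,0,0,0]]]'; python3 e.py 2
```

```text
time: 11.13
tool_pos: [0.5156, -0.0036, 0.1612]
tool_rot: [-0.031, 0.968, 0.127, 0.214]
contact_force: [-0.0, 0.1, -2.5]
gripper_width: 0.299
grasp_force: 61.1
11.1333 [ 0.5156 -0.0036  0.1612] 
 [[ 0.8758  0.259   0.4073]
 [ 0.2322 -0.9659  0.1148]
 [ 0.4231 -0.0059 -0.9061]] [-0.0092  0.1345 -2.5427] 0.29894978558569485
n [-0.4067 -0.1151  0.9063] angle err 0.04168477468586822 mouth pred [0.5401 0.0033 0.1068]
top crop 253 168
top gauge_mouth 0.77 [288.7 206.9];top gauge_mouth 0.59 [438.2 258.4];top nipple_tip 0.53 [404.1 297.7];top gauge_grip 0.71 [299.2 216.5];top gauge_grip 0.7 [449.7 253.7];
pred px mouth [292.5138 204.9073] tip [291.8093 204.199 ]
side crop 294 142
side gauge_mouth 0.76 [402.8 182.4];side gauge_mouth 0.63 [327.6 196.1];side nipple_tip 0.52 [323.  199.6];side nipple_tip 0.36 [422.6 172.6];side gauge_grip 0.76 [403.6 155.8];side gauge_grip 0.73 [346.8 270.9];
pred px mouth [325.6474 194.6922] tip [324.0824 198.7742]
```

View pics/z_2.png

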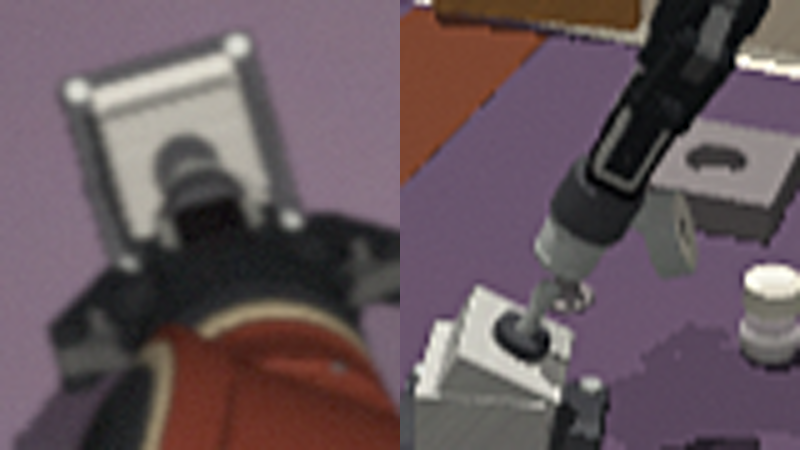

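Coupler (side view about (326,195)) sits over the nipple, within about 1 px of its axis. I'll advance along the axis and watch the force.

```bash
python3 -m handwheel '[[[0.0027,0.0008,-0.005,0,0,0],[0.0024,0.0007,-0.005,0,0,0],[0.0022,0.0006,-0.005,0,0,0],[0.0022,0.0006,-0.005,0,0,0],[0,0,0,0,0,0],[0,0,0,0,0,0]]]'; python3 -c "
from h import *
s=state();az=np.radians(195.8);n=np.array([.42262*np.cos(az),.42262*np.sin(az),.90631]);p=np.array(s['tool_pos']);f=np.array(s['contact_force'])-[0,0,-2.5];m=p-.06*n-[.543,.005,.096];print('s',m@n,'lat',m-m@n*n,'F',f,f@n,f-f@n*n)"
```

```text
time: 12.03
tool_pos: [0.5245, -0.0005, 0.1395]
tool_rot: [-0.032, 0.968, 0.127, 0.213]
contact_force: [0.2, -0.2, -2.0]
gripper_width: 0.292
grasp_force: 61.2
s -0.01245320149782897 lat [ 8.24606668e-04 -5.86246766e-05  3.62625001e-04] F [ 0.15639335 -0.24991017  0.51775582] 0.4344069474539125 [ 0.33304605 -0.19992249  0.12404846]
```

```bash
cat > f.py <<'E'
from h import *
from scipy.spatial.transform import Rotation as R
np.set_printoptions(precision=4,suppress=True)
s=state();az=np.radians(195.8);n=np.array([.42262*np.cos(az),.42262*np.sin(az),.90631]);p=np.array(s['tool_pos']);f=np.array(s['contact_force'])-[0,0,-2.5];m=p-.06*n-[.543,.005,.096];z=-R.from_quat(np.roll(s["tool_rot"],-1)).as_matrix()[:,2]
print('s',m@n,'lat',m-m@n*n,'Fn',f@n,'Flat',f-f@n*n,"ang",np.degrees(np.arccos(z@n)),"rotvec to fix",np.degrees(np.cross(z,n)),"T",s["ft_torque"])
E
python3 -m handwheel '[[[0.0012,0.0003,-0.0027,0,0,0],[0.0012,0.0003,-0.0027,0,0,0],[0.0008,0.0002,-0.0018,0,0,0],[0,0,0,0,0,0],[0,0,0,0,0,0]]]';python3 f.py
```

```text
time: 12.45
tool_pos: [0.5279, 0.0002, 0.1343]
tool_rot: [-0.032, 0.968, 0.127, 0.214]
contact_force: [-9.4, -0.6, 6.6]
gripper_width: 0.294
grasp_force: 63.0
s -0.01855403871234504 lat [0.0017 0.     0.0008] Fn 12.09971928425353 Flat [-4.4646  0.7677 -1.9058] ang nan rotvec to fix [-0.0263 -0.0801 -0.022 ] T [0.1798 1.5422 0.2901]f.py:5: RuntimeWarning: invalid value encountered in arccos
  print('s',m@n,'lat',m-m@n*n,'Fn',f@n,'Flat',f-f@n*n,"ang",np.degrees(np.arccos(z@n)),"rotvec to fix",np.degrees(np.cross(z,n)),"T",s["ft_torque"])
```

Floor contact at about 12 N. I'll relieve the lateral offset (about 1.5 mm) and press on.

```bash
python3 -m handwheel '[[[-0.0016,0,-0.0007,0,0,0],[0.0008,0.0002,-0.0018,0,0,0],[0.0008,0.0002,-0.0018,0,0,0],[0,0,0,0,0,0],[0,0,0,0,0,0]]]';python3 f.py 2>/dev/null
```

```text
time: 12.87
tool_pos: [0.5289, 0.0006, 0.1307]
tool_rot: [-0.031, 0.968, 0.127, 0.215]
contact_force: [-3.4, 0.9, 4.7]
gripper_width: 0.296
grasp_force: 62.3
s -0.022360817919359344 lat [ 0.0013 -0.0001  0.0006] Fn 7.778649678176395 Flat [-0.269   1.8341  0.1121] ang nan rotvec to fix [-0.0226  0.1275  0.006 ] T [0.4332 0.5175 0.2784]
```

```bash
python3 -m handwheel '[[[0.0008,0.0002,-0.0018,0,0,0],[0.0008,0.0002,-0.0018,0,0,0],[0.0008,0.0002,-0.0018,0,0,0],[0.0008,0.0002,-0.0018,0,0,0],[0,0,0,0,0,0],[0,0,0,0,0,0],[0,0,0,0,0,0]]]';python3 f.py 2>/dev/null
```

```text
time: 13.45
tool_pos: [0.5338, 0.0008, 0.1282]
tool_rot: [-0.031, 0.967, 0.128, 0.217]
contact_force: [-21.6, 0.4, 28.6]
gripper_width: 0.296
grasp_force: 68.0
s -0.026608839184514052 lat [ 0.0044 -0.0004  0.0019] Fn 36.95248731794304 Flat [-6.6187  4.6801 -2.3757] ang 0.27828630730952253 rotvec to fix [0.0155 0.3051 0.0457] T [0.6635 2.0617 0.5323]
```

The nipple is at its stop (37 N). I'll ease back to a moderate push and remove the lateral drift.

```bash
python3 -m handwheel '[[[-0.002,-0.0002,0.0005,0,0,0],[-0.002,-0.0001,0.0005,0,0,0],[0,0,0,0,0,0],[0,0,0,0,0,0],[0,0,0,0,0,0]]]';python3 f.py 2>/dev/null
```

```text
time: 13.87
tool_pos: [0.5305, -0.0, 0.1274]
tool_rot: [-0.03, 0.967, 0.127, 0.218]
contact_force: [-5.1, 1.1, 13.5]
gripper_width: 0.301
grasp_force: 64.9
s -0.025877871001583192 lat [ 0.0014 -0.0011  0.0005] Fn 16.47704874185327 Flat [1.5699 2.9866 1.0835] ang 0.5064612168850817 rotvec to fix [0.0947 0.5042 0.1065] T [0.164  0.0112 0.0577]
```

```bash
python3 -m handwheel '[[[0.0004,0.0011,-0.0009,0.1,0.5,0],[0,0,0,0,0,0],[0,0,0,0,0,0],[0,0,0,0,0,0],[0,0,0,0,0,0]]]';python3 f.py 2>/dev/null; python3 e.py 3|grep -v pred
```

```text
time: 14.28
tool_pos: [0.5312, 0.0002, 0.1275]
tool_rot: [-0.03, 0.968, 0.127, 0.214]
contact_force: [-9.8, -4.1, 17.3]
gripper_width: 0.297
grasp_force: 65.8
s -0.026143832231366803 lat [ 0.002  -0.0009  0.0008] Fn 22.38366725411691 Flat [-0.7432 -1.5182 -0.5264] ang 0.06768894048178985 rotvec to fix [0.1334 0.0278 0.0634] T [-0.2865  0.5093 -0.0341]
14.2833 [0.5312 0.0002 0.1275] 
 [[ 0.876   0.2584  0.4072]
 [ 0.2327 -0.966   0.1125]
 [ 0.4225 -0.0038 -0.9064]] [-9.8456 -4.0939 17.2602] 0.29703711764473734
top crop 253 168
top gauge_mouth 0.79 [441.7 259.9];top gauge_mouth 0.63 [289.9 203.9];top nipple_tip 0.59 [405.5 298.8];top gauge_grip 0.94 [450.7 257.2];top gauge_grip 0.45 [296.9 213.4];
side crop 294 142
side gauge_mouth 0.84 [401.7 181.7];side gauge_mouth 0.77 [319.6 208.3];side nipple_tip 0.42 [427.2 171.7];side gauge_grip 0.97 [334.  180.3];side gauge_grip 0.7 [401.5 155.5];
```

View pics/z_3.png

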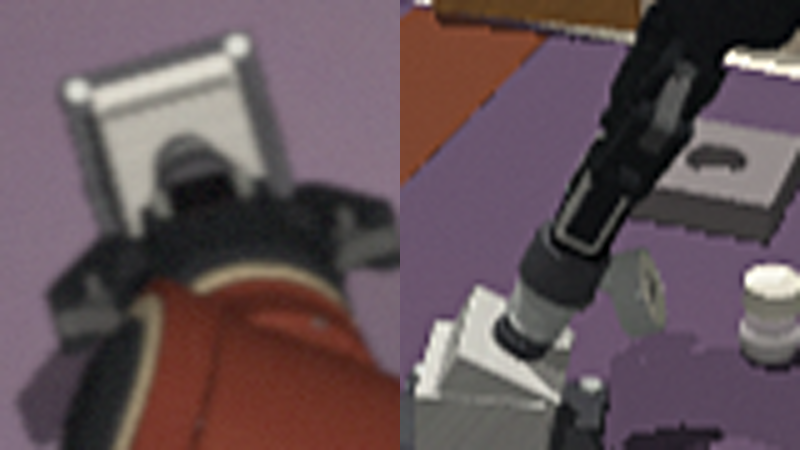

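The side view shows the coupler down over the boss at about (319,208), with the nipple fully inside and the gauge in line with the tool. The push is a steady 22 N, square within 0.1°. Handing in.

```bash
python3 -m handwheel '[[[0,0,0,0,0,0],[0,0,0,0,0,0],[0,0,0,0,0,0],[0,0,0,0,0,0]]]' && python3 f.py 2>/dev/null && python3 -c "
from plant import job_done
print(job_done())"
```

```text
time: 15.02
tool_pos: [0.5312, 0.0003, 0.1274]
tool_rot: [-0.03, 0.968, 0.127, 0.214]
contact_force: [-9.5, -2.3, 17.9]
gripper_width: 0.298
grasp_force: 65.8
s -0.02615768175339972 lat [ 0.0019 -0.0008  0.0008] Fn 22.630095075461078 Flat [-0.2697  0.2674 -0.0872] ang 0.06285283818972119 rotvec to fix [0.1311 0.029  0.0625] T [-0.2871  0.6166 -0.0624]
the job is handed in; nothing more can be done
None
```

I pressed the drain plunger to its stop, held it and let it spring back. I then pressed the gauge onto the nipple until it reached its stop, and handed in at about 15 s, still gripping it and pushing with about 22 N, with the gripper within 0.1° of the nipple's axis as measured. No verdict came back.

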